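# Gauge the drying sleeves

## Robot

A 6-joint arm with a two-finger parallel gripper is mounted at the origin on the work surface. World frame = base frame: x ahead of the robot, y to its left, z up, the work surface at z = 0. Lengths are in m, angles in rad, forces in N, time in s.
With the tool pointing down it reaches from about 0.3 to 0.775 m from the base axis. Payload 14.6 kg.
Tool frame: the origin (TCP) lies between the finger pads; the fingertips stand 11 mm ahead of it and the grasp point (between the pads) lies 8 mm behind it (arm.finger_overhang is the distance from the TCP to the fingertips, in m); z points along the fingers, y is the line along which they close (so a half turn about z gives the same grasp; the last joint's range is limited). The gripper opens to 85 mm and grips with 20 to 120 N. Pads are 22 mm wide; open, the fingers measure 114 mm over their backs; the gripper's body (76 mm by 85 mm) begins 54 mm behind the grasp point. The pads swing forward as they close: fully open they stand 13 mm farther back than shut.
Start: joints at [-1.203, 0.3, 1.521, -0, 1.321, -0.067], TCP at [0.232, -0.499, 0.242] pointing down, gripper open.
Joint ranges: [-3.03, 3.03], [-0.79, 2.21], [0.23, 2.52], [-1.04, 4.18], [0, 3.07], [-2.55, 2.55]. Speed limits (rad/s): [2.22, 2.22, 2.57, 3.14, 3.14, 3.14].

## Interface

Orientations are given as a unit quaternion [x, y, z, w].
In Python, from rig import arm, read_camera, ticket gives the robot as it stands.
- The arm moves only by the shell command python3 -m creep 'ROWS' [FORCE]. ROWS is JSON, a list of rows, each a list of 3 entries, a list of its own where there are three numbers: the gripper command: -1 is fully open, 1 is shut, values between are in proportion, then the shift along the tool's x, y, z in cm, then the turn, a rotation vector about the tool's x, y, z in rad. In form: [[grip, [dx, dy, dz], [rx, ry, rz]], ...]. A call has exactly 5 rows; each row is the pose to reach, as a shift and turn from the pose commanded when the call began, along the tool's axes at that moment; what a row does not reach only later rows make up. A row lasts 1/12 s, in which the tool goes at most 41.7 mm and 7.16 degrees, less where a joint would pass 70% of its speed; a pose out of reach is approached as far as the arm can. A call with a gripper value outside its range is refused whole. The fingers move at their own pace and stop on an object; FORCE is the grip in N (left out, the last holds). Time passes only in rows, so rows that repeat a pose let the fingers close, or fill a call up. It gives the time, the measured TCP pose, the force, the opening and the grip force at its end, in the units of the state.
- arm.sense(): the state, without advancing time (a new reading comes with each control period).
- read_camera(name): name is "side" or "top" or "wrist"; returns a dict with "color" (420x560x3 uint8, red, green, blue), "fovy" (degrees; the focal length in pixels is half the picture's height over the tangent of half this angle, whatever the lens; pixels are square), "cx", "cy" (the principal point, pixels), "R" (3x3) and "t" (3): a world point X has camera coordinates R X + t. Camera axes: x right, y down, z forward; pixel columns grow to the right and rows downward; lengths in m; the calibration is good to about 2 mm. The wrist camera is an equidistant fisheye: a pixel r from the principal point sees the ray r / f radians off the axis. A picture is of the moment at which its call begins. There is no depth.
- ticket.close_job(): hands the job in; it is judged then, once.
The state is a dict: "t": time; "qpos": joint angles; "joint_vel": joint speeds; "joint_efforts": joint torques, N m; "tool_pos": TCP position; "tool_rot": TCP orientation; "contact_force": force on the tool from outside, world axes, zero at the start; "wrist_torque": the same for the moment, N m; "opening": finger opening in m; "finger_force": force on a finger pad.
Only numpy, scipy, OpenCV 4.12 (cv2) and the standard library are available. Lean on these libraries where they do the work, as an engineer would, in place of code of your own. Each camera call takes 0.05 s, during which the arm holds its last target. There are 200 camera calls.

## Task

Two steel sleeves hang on slanted drying pegs; only one of them has a bore wide enough to slide down over the gauge pin. Lift both off their pegs, leave the one that fits standing on the gauge pin pushed fully home against its shoulder, and stand the one that does not fit upright in the grey tray. Lower them gently without dropping them or forcing them on the pin, and leave the other things on the bench where they are.

Things in the scene. Friction and masses are not known exactly. Their poses are not given: they have to be found in the camera images.
- sleeve_1: Steel sleeve, 40 mm outside diameter, 36 mm long, 0.18 to 0.34 kg, hanging loosely on stand_1's slanted 10 mm peg, against its collar. One sleeve's bore is 23 mm (8.5 mm wall), the other's 16 mm (12 mm wall); the name does not say which; outside they are alike. Origin: centre of the end face at the collar; z: along its axis to the other end, at the start the way it comes off the peg.
- sleeve_2: Steel sleeve, 40 mm outside diameter, 36 mm long, 0.18 to 0.34 kg, hanging loosely on stand_2's slanted 10 mm peg, against its collar. One sleeve's bore is 23 mm (8.5 mm wall), the other's 16 mm (12 mm wall); the name does not say which; outside they are alike. Origin: centre of the end face at the collar; z: along its axis to the other end, at the start the way it comes off the peg.
- stand_1: Fixed peg stand: 80 x 80 x 14 mm dark steel foot with a 10 mm rod that rises 85 mm, then leans 40 degrees from vertical to the stand's -x (roughly at the robot). A 28 mm stop collar sits on the leaning part; the peg stands out 52 mm from it, 16 mm past the sleeve: pull the sleeve 60 mm along the peg to free it. Peg tip 139 mm above the table. Origin: centre of the foot's underside; z up.
- stand_2: Fixed peg stand: 80 x 80 x 14 mm dark steel foot with a 10 mm rod that rises 85 mm, then leans 40 degrees from vertical to the stand's -x (roughly at the robot). A 28 mm stop collar sits on the leaning part; the peg stands out 52 mm from it, 16 mm past the sleeve: pull the sleeve 60 mm along the peg to free it. Peg tip 139 mm above the table. Origin: centre of the foot's underside; z up.
- gauge: Fixed gauge: 100 x 100 x 30 mm black granite block with a 34 mm steel shoulder disc 10 mm thick, and on it the upright gauge pin, 20 mm diameter, 52 mm long, its last 10 mm tapering to a 10 mm nose. Pin top 92 mm above the table. Origin: centre of the underside; z up. The 23 mm bore slides down to the shoulder; the 16 mm bore stops on the taper, about 45 mm above the shoulder.
- gauge_seat (a point): Centre of the shoulder's top face, at the foot of the gauge pin, 40 mm above the table; a seated sleeve's lower end face is here. z up.
- tray: Fixed open grey tray, 150 x 150 mm outside, 24 mm tall, walls 4 mm. Origin: centre of its underside; x, y along its sides.
- tray_in (a point): Centre of the tray's inner floor, about 4 mm above the table.
- squeeze_bottle: Bystander: squeeze bottle, 52 mm diameter, 150 mm tall, standing. Origin: centre of its underside.
- dropper: Bystander: small amber jar with black cap, 40 mm diameter, 80 mm tall, standing. Origin: centre of its underside.
- dial_stand: Bystander: dial indicator on a 90 x 70 x 35 mm dark base with a round column, 185 mm tall in all. Origin: centre of its underside.
- screwdriver: Bystander: yellow-handled screwdriver, 190 mm long, lying on the bench. Origin: on its underside near mid-length, x along the tool.
There are look-alikes about, which are no part of the job. Leave any blue look-alike of the sleeve_1 alone.

How it is judged:
By the outcome, as a careful person would: the job done as asked, in the order asked, and still so for the second after the job is handed in, with the robot touching nothing.
It also fails if it takes over 72 s, if anything falls off the work surface, if the arm or the gripper's body presses on something with over 40 N, if the wrist force passes 120 N, or if a joint passes its speed limit or range.

## Working session

There is one attempt and no reset: what is moved stays moved. The work goes in short steps, Python scripts to look and compute and a shell command to move; the robot and the scene stay as the last step left them, time stands still between calls to the robot, and variables do not carry over. Pictures are saved under pics/ and viewed, at most 10 in all, crops included, and the job is handed in when it is done.

```bash
ls; mkdir -p pics; python3 - <<'E'
from rig import arm, read_camera
import cv2,numpy as np,pickle
d={}
for n in("side","top","wrist"):
    c=read_camera(n); d[n]=c; cv2.imwrite(f"pics/{n}0.png",c["color"][:,:,::-1]); print(n,c["fovy"],c["cx"],c["cy"],np.round(c["R"],3).tolist(),np.round(c["t"],3).tolist())
pickle.dump(d,open("c0.pkl","wb"))
print(arm.sense(),arm.finger_overhang)
E
```

```text
pics
side 56.74365631548774 274.57215404018336 205.7625949397933 [[0.987, -0.161, 0.023], [-0.079, -0.599, -0.797], [0.142, 0.784, -0.604]] [-0.628, 0.111, 0.776]
top 51.13617986848196 279.0883133496714 212.51465161743664 [[0.017, -1.0, -0.0], [-0.986, -0.017, -0.165], [0.165, 0.003, -0.986]] [-0.036, 0.641, 0.92]
wrist 65.70646984690485 279.9669181495063 210.73493947281455 [[0.421, -0.907, -0.001], [-0.858, -0.399, 0.324], [-0.294, -0.135, -0.946]] [-0.548, -0.042, 0.381]
{'t': 0.15, 'qpos': array([-1.20258733e+00,  3.00328399e-01,  1.52141098e+00, -2.93783558e-05,
        1.32068342e+00, -6.65803753e-02]), 'joint_vel': array([ 0.00064395, -0.00094836, -0.00114185,  0.00038305,  0.00123713,
        0.00014202]), 'joint_efforts': array([-1.49839147e-03, -5.43665242e+01, -3.61886501e+01, -2.20180195e-04,
        3.13663149e-03, -4.70349869e-05]), 'tool_pos': array([ 0.2316159 , -0.4986821 ,  0.24187155]), 'tool_rot': array([ 9.76461824e-01,  2.15689903e-01, -7.64311509e-05, -4.08224528e-04]), 'contact_force': array([-0.63722371, -0.03712344,  1.21308337]), 'wrist_torque': array([-0.0403827 , -0.03391504, -0.0076167 ]), 'finger_force': 0.0, 'opening': 0.08523262278925754} 0.011
```

View pics/side0.png

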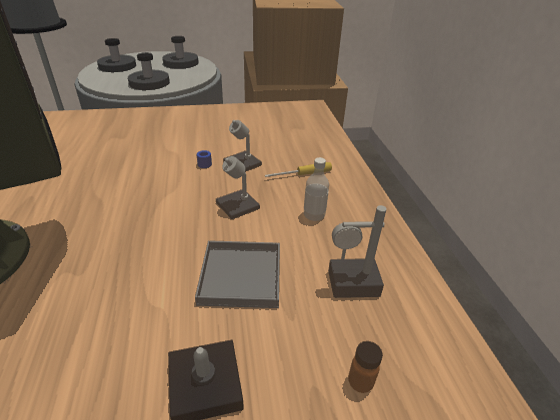

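View pics/top0.png

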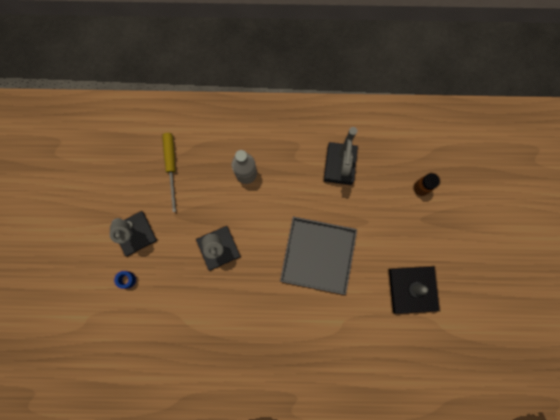

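Top view: the sleeves are at (120,232) and (213,247). The blue ring look-alike is at (125,280), to be left alone. The gauge pin nose is near (418,290), the tray is centred near (319,257), and the bottle is at (244,167). In the side view the sleeves are at (239,128) and (234,167), and the blue look-alike is at (204,158). Grey cylinder-like candidates are those two sleeves only; the gauge shoulder and pin at (203,365) side and the dial at (347,236) side are excluded by the description.

```bash
cat > h.py <<'E'
import numpy as np,cv2
def ray(c,px,fish=False):
    h=c["color"].shape[0]; f=h/2/np.tan(np.radians(c["fovy"])/2)
    v=np.array([px[0]-c["cx"],px[1]-c["cy"]],float)/f
    if fish:
        r=np.hypot(*v); d=np.r_[v/r*np.sin(r),np.cos(r)] if r>0 else np.array([0,0,1.])
    else: d=np.r_[v,1]
    R=np.array(c["R"]); C=-R.T@np.array(c["t"]); d=R.T@d
    return C,d/np.linalg.norm(d)
def onz(c,px,z,fish=False):
    C,d=ray(c,px,fish); return C+d*(z-C[2])/d[2]
def proj(c,X,fish=False):
    h=c["color"].shape[0]; f=h/2/np.tan(np.radians(c["fovy"])/2)
    p=np.array(c["R"])@np.array(X)+np.array(c["t"])
    if fish:
        rr=np.hypot(p[0],p[1]); th=np.arctan2(rr,p[2]); return np.array([c["cx"],c["cy"]])+f*th*p[:2]/rr
    return np.array([c["cx"],c["cy"]])+f*p[:2]/p[2]
def tri(rays):
    A=np.zeros((3,3));b=np.zeros(3)
    for C,d in rays: P=np.eye(3)-np.outer(d,d);A+=P;b+=P@C
    return np.linalg.solve(A,b)
E
python3 - <<'E'
import pickle,cv2,numpy as np
from h import *
d=pickle.load(open("c0.pkl","rb"));c=d["top"];im=c["color"]
hsv=cv2.cvtColor(im,cv2.COLOR_RGB2HSV)
m=((hsv[...,2]<50)).astype(np.uint8);m[:100]=0
n,l,s,ce=cv2.connectedComponentsWithStats(m)
for i in range(1,n):
    if s[i,4]>150:
        cn=np.argwhere(l==i)[:,::-1].astype(np.float32); r=cv2.minAreaRect(cn); print("dark",s[i],ce[i].round(1),r)
        for z in(.014,.03): print(z,[onz(c,p,z)[:2].round(3).tolist() for p in cv2.boxPoints(r)])
m=((hsv[...,1]<60)&(hsv[...,2]>40)).astype(np.uint8);m[:100]=0
n,l,s,ce=cv2.connectedComponentsWithStats(m)
for i in range(1,n):
    if s[i,4]>60:
        cn=np.argwhere(l==i)[:,::-1].astype(np.float32); r=cv2.minAreaRect(cn); print("grey",s[i],ce[i].round(1),r, [onz(c,p,.024)[:2].round(3).tolist() for p in cv2.boxPoints(r)])
print("pin top",onz(c,(424,290),.092), "bottle",onz(c,(242,156),.15))
a=cv2.resize(im[190:300,90:250],None,fx=5,fy=5,interpolation=cv2.INTER_CUBIC)[:,:,::-1]
cv2.imwrite("pics/cropA.png",np.clip(a*1.6,0,255).astype(np.uint8))
E
```

```text
dark [324 143  33  42 816] [337.8 165.4] ((340.5, 163.0), (28.776058197021484, 40.807430267333984), 7.125016689300537)
0.014 [[0.723, -0.128], [0.822, -0.14], [0.814, -0.208], [0.716, -0.195]]
0.03 [[0.719, -0.127], [0.817, -0.138], [0.809, -0.205], [0.712, -0.192]]
dark [422 174  17  17 224] [429.9 181.6] ((430.0, 182.0), (16.0, 16.0), 90.0)
0.014 [[0.745, -0.358], [0.746, -0.396], [0.708, -0.394], [0.707, -0.357]]
0.03 [[0.741, -0.353], [0.742, -0.39], [0.704, -0.388], [0.703, -0.352]]
dark [122 213  34  43 789] [138.4 234.8] ((134.40000915527344, 233.80001831054688), (32.199378967285156, 33.98823165893555), 63.43495178222656)
0.014 [[0.608, 0.358], [0.644, 0.29], [0.578, 0.253], [0.543, 0.32]]
0.03 [[0.606, 0.351], [0.642, 0.285], [0.577, 0.248], [0.542, 0.314]]
dark [209 238  30  32 329] [225.  255.2] ((225.53623962402344, 256.9466247558594), (23.440614700317383, 33.330108642578125), 20.136302947998047)
0.014 [[0.517, 0.131], [0.588, 0.108], [0.571, 0.057], [0.5, 0.081]]
0.03 [[0.516, 0.129], [0.587, 0.106], [0.569, 0.056], [0.5, 0.079]]
dark [ 389  267   50   47 1960] [413.  289
[... 859 characters left out ...]
1  218   74   76 4194] [318.5 255.4] ((318.7307434082031, 255.34616088867188), (65.11054992675781, 65.11054992675781), 11.309932708740234) [[0.492, -0.031], [0.637, -0.058], [0.61, -0.203], [0.467, -0.173]]
grey [197 227  42  42 872] [216.  245.9] ((217.75442504882812, 247.8106231689453), (33.0, 32.76923751831055), 67.38013458251953) [[0.583, 0.161], [0.613, 0.094], [0.544, 0.063], [0.515, 0.129]]
grey [410 282  19  13 167] [418.5 288.5] ((418.84832763671875, 287.6793212890625), (11.792459487915039, 18.020870208740234), 85.2363510131836) [[0.493, -0.318], [0.497, -0.358], [0.472, -0.359], [0.468, -0.319]]
pin top [ 0.47788632 -0.32767697  0.092     ] bottle [0.74082549 0.05185445 0.15      ]
```

View pics/cropA.png

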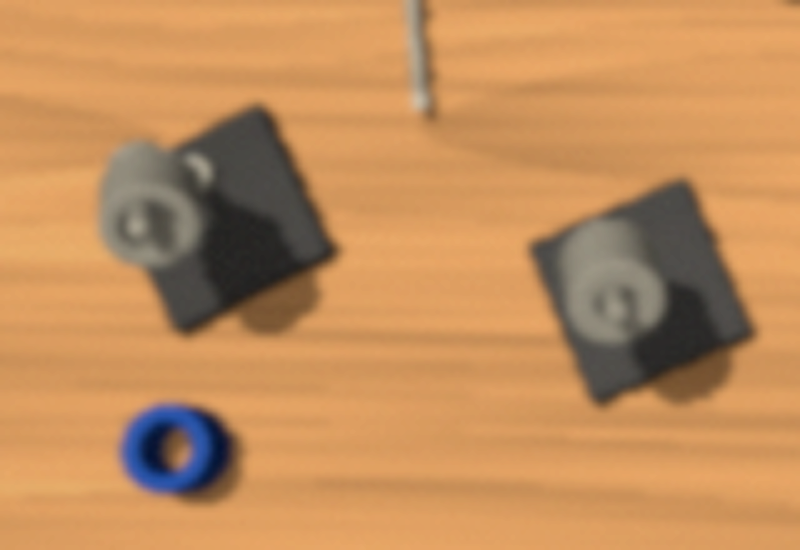

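The crop shows both pegs end-on. The left sleeve (crop face ~(152,222)) has the wide bore with a thin wall, so it goes on the gauge. The right one (~(615,300)) has a thick wall and goes in the tray. The blue ring at (170,448) and the screwdriver tip at (422,105) are not targets.

```bash
cat > plan.py <<'E'
import numpy as np
from scipy.spatial.transform import Rotation as Ro
from rig import arm
def tool_rot(yaw,tilt):
    # yaw: horizontal heading of tool x?; tool z = -u, u=leaning dir
    h=np.array([np.cos(yaw),np.sin(yaw),0]); u=np.sin(tilt)*h+np.array([0,0,np.cos(tilt)])
    z=-u; y=np.cross([0,0,1],h); x=np.cross(y,z)
    return Ro.from_matrix(np.c_[x,y,z])
def step(p,R,alt=True,base=None):
    if base is None:
        s=arm.sense(); p0=np.array(s["tool_pos"]);R0=Ro.from_quat(s["tool_rot"])
    else: p0,R0=base
    for Rr in ([R,R*Ro.from_rotvec([0,0,np.pi])] if alt else [R]):
        print("shift cm",(R0.inv().apply(np.array(p)-p0)*100).round(2),"turn",(R0.inv()*Rr).as_rotvec().round(3))
E
python3 - <<'E'
import pickle
from h import *; from plan import *
d=pickle.load(open("c0.pkl","rb"));c=d["top"]
def q(p): return (np.array(p)+.5)/5-.5+[90,190]
F={"L":[(258,105),(337,250),(183,332)],"R":[(685,182),(752,333),(600,403),(532,245)]}
face={"L":((152,222),.1226,.040),"R":((615,300),.1248,.0373)}
for k in F:
    P=np.array([onz(c,q(p),.014)[:2] for p in F[k]])
    cen=(P[0]+P[2])/2
    e=[P[1]-P[0],P[2]-P[1]]; print(k,"cen",cen.round(4),"sides",[np.linalg.norm(x).round(4) for x in e],"ang",[np.degrees(np.arctan2(x[1],x[0])).round(1) for x in e])
    f=onz(c,q(face[k][0]),face[k][1])[:2]; v=f-cen
    print(" face",f.round(4),"off",np.linalg.norm(v).round(4),"yaw",np.degrees(np.arctan2(v[1],v[0])).round(1))
    print(" side foot px",proj(d["side"],[*cen,.014]).round(0),"face px",proj(d["side"],[*f,face[k][1]]).round(0))
s=arm.sense();print(s["tool_pos"],Ro.from_quat(s["tool_rot"]).as_matrix().round(2))
C=-np.array(d["wrist"]["R"]).T@d["wrist"]["t"];print("wristcam in tool",Ro.from_quat(s["tool_rot"]).inv().apply(C-s["tool_pos"]), (Ro.from_quat(s["tool_rot"]).inv().as_matrix()@np.array(d["wrist"]["R"]).T).round(2))
E
```

```text
L cen [0.5946 0.3066] sides [np.float64(0.078), np.float64(0.0778)] ang [np.float64(-148.5), np.float64(119.7)]
 face [0.58   0.2982] off 0.0169 yaw -149.9
 side foot px [242. 159.] face px [236. 125.]
R cen [0.564 0.112] sides [np.float64(0.0761), np.float64(0.0751)] ang [np.float64(-154.3), np.float64(115.8)]
 face [0.5513 0.1076] off 0.0135 yaw -160.8
 side foot px [237. 201.] face px [230. 162.]
[ 0.2316159  -0.4986821   0.24187155] [[ 0.91  0.42 -0.  ]
 [ 0.42 -0.91  0.  ]
 [ 0.   -0.   -1.  ]]
wristcam in tool [ 0.08357376 -0.00177588 -0.13141081] [[-0.   -0.95 -0.32]
 [ 1.    0.   -0.  ]
 [ 0.   -0.32  0.95]]
```

```bash
python3 - <<'E'
from plan import *
t=np.radians(40);R=tool_rot(np.radians(-149.5),t); u=-R.as_matrix()[:,2]
print(u, np.array([.58,.298,.1226])+.08*u); step(np.array([.58,.298,.1226])+.08*u,R)
step([.35,0,.26],R)
E
```

```text
[-0.55384455 -0.32623937  0.76604444] [0.53569244 0.27190085 0.18388356]
shift cm [ 60.04 -57.08   5.85] turn [ 0.033  0.698 -0.094]
shift cm [ 60.04 -57.08   5.85] turn [ 1.043 -0.05   2.865]
shift cm [ 31.74 -40.24  -1.78] turn [ 0.033  0.698 -0.094]
shift cm [ 31.74 -40.24  -1.78] turn [ 1.043 -0.05   2.865]
```

```bash
python3 -m creep '[[-1,[2.4,-3,-0.4],[0,0,0]],[-1,[4.8,-6,-0.8],[0,0,0]],[-1,[7.2,-9,-1.2],[0,0,0]],[-1,[9.6,-12,-1.6],[0,0,0]],[-1,[12,-15,-2],[0,0,0]]]' 60
python3 -m creep '[[-1,[2.4,-3,0],[0,0,0]],[-1,[4.8,-6,0],[0,0,0]],[-1,[7.2,-9,0],[0,0,0]],[-1,[9.6,-12,0],[0,0,0]],[-1,[12,-15,0],[0,0,0]]]'
python3 - <<'E'
from plan import *
t=np.radians(40);R=tool_rot(np.radians(-149.5),t); u=-R.as_matrix()[:,2]
step(np.array([.58,.298,.1226])+.08*u,R,False); print(arm.sense()["qpos"])
E
```

```text
t: 0.57
tool_pos: [0.2772, -0.3104, 0.2622]
tool_rot: [0.977, 0.215, -0.0, -0.0]
contact_force: [1.6, -1.0, 1.1]
opening: 0.0853
finger_force: 0.0
t: 0.98
tool_pos: [0.3227, -0.1239, 0.2623]
tool_rot: [0.977, 0.215, 0.0, 0.0]
contact_force: [0.2, 0.2, -0.4]
opening: 0.0852
finger_force: 0.0
shift cm [ 35.97 -26.95   7.85] turn [ 0.035  0.697 -0.094]
[-4.72600608e-01 -1.96928240e-01  1.99587100e+00  6.68562765e-05
  1.34220469e+00  6.63918206e-01]
```

```bash
python3 -m creep '[[-1,[3.2,-2.4,0],[0,0.11,0]],[-1,[6.4,-4.8,0],[0,0.22,0]],[-1,[9.6,-7.2,0],[0,0.33,0]],[-1,[12.8,-9.6,0],[0,0.44,0]],[-1,[16,-12,0],[0,0.55,0]]]'
python3 - <<'E'
from plan import *
t=np.radians(40);R=tool_rot(np.radians(-149.5),t); u=-R.as_matrix()[:,2]
step(np.array([.58,.298,.1226])+.08*u,R,False); print(arm.sense()["qpos"])
E
```

```text
t: 1.4
tool_pos: [0.418, 0.0522, 0.263]
tool_rot: [0.939, 0.207, 0.268, -0.059]
contact_force: [1.8, -0.5, -1.1]
opening: 0.0854
finger_force: 0.0
shift cm [ 12.74 -14.98  17.24] turn [ 0.058  0.142 -0.08 ]
[-0.11909514 -0.26891829  2.1331315   0.38584379  0.82916577  0.82034406]
```

```bash
python3 -m creep '[[-1,[1.8,-3,1.8],[0.01,0.03,-0.02]],[-1,[3.6,-6,3.6],[0.02,0.06,-0.04]],[-1,[5.4,-9,5.4],[0.03,0.09,-0.06]],[-1,[7.2,-12,7.2],[0.05,0.12,-0.08]],[-1,[9,-15,9],[0.058,0.142,-0.08]]]'
python3 - <<'E'
from plan import *
t=np.radians(40);R=tool_rot(np.radians(-149.5),t); u=-R.as_matrix()[:,2]
step(np.array([.58,.298,.1226])+.08*u,R,False); print(arm.sense()["qpos"])
E
```

```text
t: 1.82
tool_pos: [0.4664, 0.241, 0.2323]
tool_rot: [0.907, 0.249, 0.328, -0.09]
contact_force: [1.3, -0.4, 1.0]
opening: 0.0851
finger_force: 0.0
shift cm [2.7  0.88 8.54] turn [-0.003  0.004  0.002]
[ 0.35537241 -0.02376007  2.0492624   0.2720882   0.44455763  1.18536573]
```

```bash
python3 -m creep '[[-1,[0.7,0.2,2.1],[0,0,0]],[-1,[1.4,0.4,4.2],[0,0,0]],[-1,[2,0.7,6.4],[0,0,0]],[-1,[2.7,0.9,8.5],[0,0,0]],[-1,[2.7,0.9,8.5],[0,0,0]]]'
python3 - <<'E'
from rig import read_camera,arm
from h import *; from plan import *
import pickle
c=read_camera("wrist");s=arm.sense();pickle.dump((c,s),open("w1.pkl","wb"));print(s["tool_pos"],s["qpos"].round(2))
cv2.imwrite("pics/w1.png",c["color"][:,:,::-1])
t=np.radians(40);R=tool_rot(np.radians(-149.5),t).as_matrix();u=-R[:,2]
f=np.array([.58,.298,.1226]);a=f+.02*R[:,0]
print("pred face px",proj(c,f,True),proj(c,a,True))
E
```

```text
t: 2.23
tool_pos: [0.5369, 0.2698, 0.1815]
tool_rot: [0.908, 0.248, 0.326, -0.09]
contact_force: [0.2, 0.3, -0.3]
opening: 0.0849
finger_force: 0.0
[0.53592406 0.26935682 0.18250943] [0.36 0.22 1.91 0.33 0.35 1.13]
pred face px [279.17653712 223.90513644] [279.15312302 196.1549079 ]
```

View pics/w1.png

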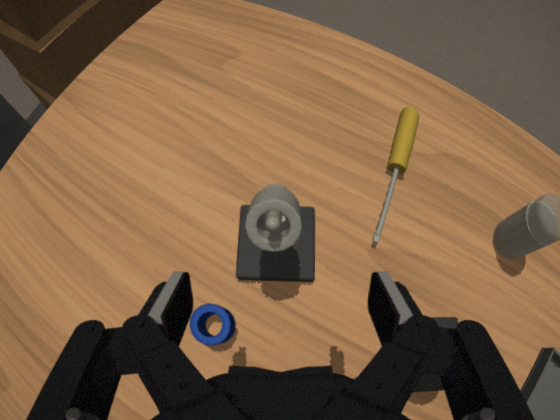

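The face ring spans about 247–301 × 197–250, centred near (274.5,223). The wide bore shows around the peg tip at (273,222), confirming this as the wide-bore sleeve. The blue ring at (212,324) is clear of the sleeve. I'll triangulate with the other views.

```bash
python3 - <<'E'
from h import *; from plan import *
import pickle
d=pickle.load(open("c0.pkl","rb"));c,s=pickle.load(open("w1.pkl","rb"))
g=cv2.cvtColor(c["color"],cv2.COLOR_RGB2GRAY)
pt=[30.4-.4+90,44.4-.4+190]
R=tool_rot(np.radians(-149.5),np.radians(40))
for px in ((274.5,223),(274.5,225)):
    P=tri([ray(c,px,True),ray(d["top"],pt)]); print("tri",P, "top px",proj(d["top"],P),"w",proj(c,P,True),"side",proj(d["side"],P))
# corner of foot check
for z in(.014,): print([onz(c,p,z,True).round(4).tolist() for p in((237,278),(314,280),(315,207))])
# side view crop for check
cv2.imwrite("pics/sideA.png",cv2.resize(d["side"]["color"][100:230,180:340],None,fx=5,fy=4.6,interpolation=cv2.INTER_CUBIC)[:,:,::-1])
# seam: tool-frame location of a face at depth fixed
for z in (.118,.1226,.127):
    P=onz(c,(274.5,223),z,True); print(z,P.round(4), "tool",Ro.from_quat(s["tool_rot"]).inv().apply(P-s["tool_pos"]).round(4))
E
```

```text
tri [0.58171802 0.30289439 0.11090044] top px [119.80738653 233.79582651] w [274.65467179 223.76475839] side [236.53573067 128.25382454]
tri [0.5813408  0.30285792 0.10952498] top px [120.04899134 234.05482995] w [274.46471123 224.79910975] side [236.41328247 128.7433207 ]
[[0.54, 0.3238, 0.014], [0.5774, 0.2567, 0.014], [0.6463, 0.2933, 0.014]]
0.118 [0.5802 0.302  0.118 ] tool [ 0.0012 -0.0055  0.0846]
0.1226 [0.5789 0.3011 0.1226] tool [ 0.0029 -0.0054  0.0801]
0.127 [0.5777 0.3003 0.127 ] tool [ 0.0046 -0.0053  0.0757]
```

View pics/sideA.png

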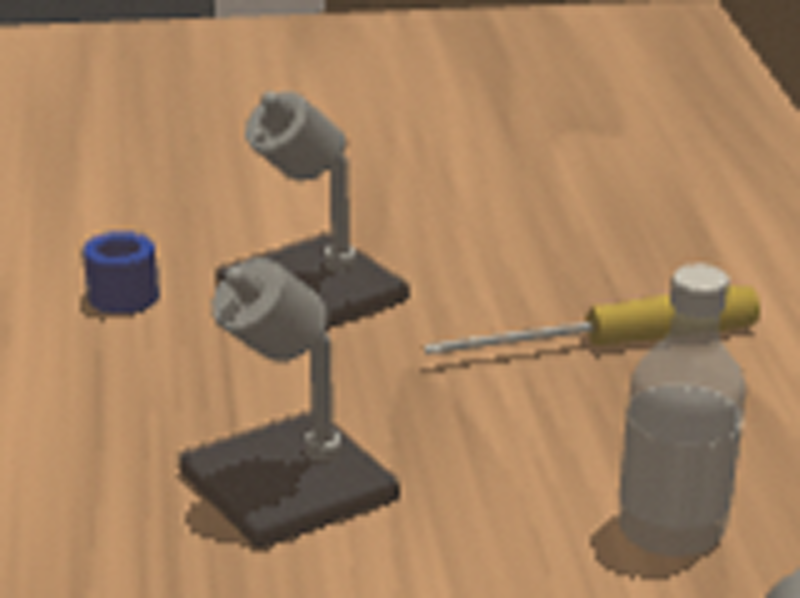

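Side crop: the wide-bore sleeve is the far one, face about (272,125), and the near one has its face about (238,295); both lean at the robot. The triangulated position agrees with the wrist ray to a few mm, so I'll reach along the peg.

```bash
python3 -m creep '[[-1,[0.2,-0.4,1.5],[0,0,0]],[-1,[0.2,-0.55,4],[0,0,0]],[-1,[0.2,-0.55,6],[0,0,0]],[-1,[0.2,-0.55,8],[0,0,0]],[-1,[0.2,-0.55,9.7],[0,0,0]]]' 60
python3 -m creep '[[-1,[0,0,0],[0,0,0]],[0,[0,0,0],[0,0,0]],[0,[0,0,0],[0,0,0]],[0,[0,0,0],[0,0,0]],[0,[0,0,0],[0,0,0]]]'
python3 - <<'E'
from rig import read_camera,arm
import cv2
c=read_camera("wrist");cv2.imwrite("pics/w2.png",c["color"][100:,:,::-1])
E
```

```text
t: 2.7
tool_pos: [0.5876, 0.3064, 0.1106]
tool_rot: [0.907, 0.248, 0.327, -0.09]
contact_force: [0.1, 0.9, 0.3]
opening: 0.0855
finger_force: 0.0
t: 3.12
tool_pos: [0.5875, 0.3061, 0.1122]
tool_rot: [0.907, 0.248, 0.328, -0.09]
contact_force: [0.1, -1.2, -0.5]
opening: 0.0429
finger_force: 0.3
```

View pics/w2.png

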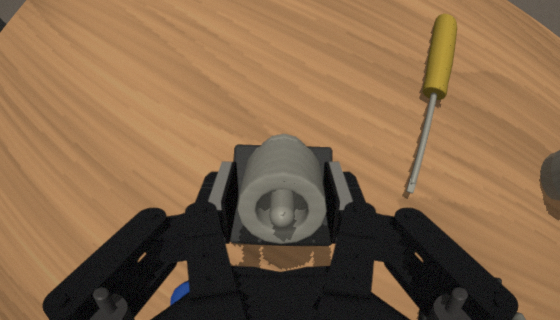

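Crop: the sleeve (240–325) sits centred between the pads (212–357), with the peg tip at (282,215) inside the wide bore. Closing now.

```bash
python3 -m creep '[[1,[0,0,0],[0,0,0]],[1,[0,0,0],[0,0,0]],[1,[0,0,0],[0,0,0]],[1,[0,0,0],[0,0,0]],[1,[0,0,0],[0,0,0]]]' 60
python3 -m creep '[[1,[0,0,0],[0,0,0]],[1,[0.2,0,0],[0,0,0]],[1,[0.4,0,0],[0,0,0]],[1,[0.6,0,0],[0,0,0]],[1,[0.6,0,0],[0,0,0]]]'
python3 - <<'E'
from rig import read_camera,arm
from h import *
s=arm.sense();c=read_camera("wrist");cv2.imwrite("pics/w3.png",cv2.resize(c["color"][200:380,180:390,::-1],None,fx=3,fy=3))
print(proj(c,s["tool_pos"],True),s["wrist_torque"])
E
```

```text
t: 3.58
tool_pos: [0.5874, 0.3061, 0.1122]
tool_rot: [0.907, 0.248, 0.328, -0.09]
contact_force: [-11.8, -8.7, 12.5]
opening: 0.0389
finger_force: 57.9
t: 4.0
tool_pos: [0.5881, 0.3066, 0.1127]
tool_rot: [0.909, 0.248, 0.322, -0.09]
contact_force: [-46.0, -31.3, 22.2]
opening: 0.0387
finger_force: 61.0
[283.62211301 287.99465197] [-3.29279135  4.10717978 -0.66733534]
```

View pics/w3.png

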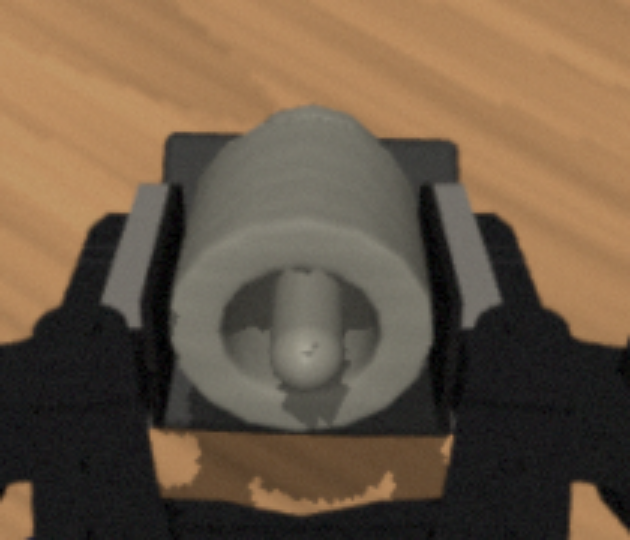

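The grip holds, but the sleeve is pressing on the collar. I'll back out along the peg a little and ease the lateral push.

```bash
python3 -m creep '[[1,[-0.3,0,-0.1],[0,0,0]],[1,[-0.3,0,-0.3],[0,0,0]],[1,[-0.3,0,-0.5],[0,0,0]],[1,[-0.3,0,-0.7],[0,0,0]],[1,[-0.3,0,-0.7],[0,0,0]]]'
python3 -c "
from plan import *
s=arm.sense();R=Ro.from_quat(s['tool_rot']).inv();print(R.apply(s['contact_force']),R.apply(s['wrist_torque']),s['tool_pos'])"
```

```text
t: 4.47
tool_pos: [0.5858, 0.3052, 0.1188]
tool_rot: [0.907, 0.248, 0.327, -0.09]
contact_force: [0.3, 0.2, -1.6]
opening: 0.0388
finger_force: 60.3
[-0.74376101  0.01883333  1.50888704] [-0.00227339 -0.50936964 -0.01136609] [0.58575393 0.3052176  0.11884271]
```

```bash
python3 -m creep '[[1,[0,0,-0.6],[0,0,0]],[1,[0,0,-1.4],[0,0,0]],[1,[0,0,-2.2],[0,0,0]],[1,[0,0,-3],[0,0,0]],[1,[0,0,-3.8],[0,0,0]]]'
python3 -m creep '[[1,[0,0,-1],[0,0,0]],[1,[0,0,-2],[0,0,0]],[1,[0,0,-3],[0,0,0]],[1,[0,0,-4.5],[0,0,0]],[1,[0,0,-6],[0,0,0]]]'
python3 - <<'E'
from rig import read_camera,arm
from plan import *
from h import *
import pickle
s=arm.sense();c=read_camera("wrist");cv2.imwrite("pics/w4.png",cv2.resize(c["color"][200:380,180:390,::-1],None,fx=3,fy=3)); pickle.dump((c,s),open("w4.pkl","wb"))
# gauge from top view refined
d=pickle.load(open("c0.pkl","rb"))
t=d["top"]; im=t["color"][255:325,375:455]
cv2.imwrite("pics/gtop.png",np.clip(cv2.resize(im,None,fx=7,fy=7,interpolation=cv2.INTER_CUBIC)[:,:,::-1]*1.8,0,255).astype(np.uint8))
V=tool_rot(np.radians(-149.5),0); step([.478,-.328,.30],V,False); print(s["qpos"].round(2))
E
```

```text
t: 4.88
tool_pos: [0.5644, 0.2925, 0.1485]
tool_rot: [0.907, 0.248, 0.327, -0.09]
contact_force: [-0.6, 0.2, -2.0]
opening: 0.039
finger_force: 60.4
t: 5.3
tool_pos: [0.5312, 0.2728, 0.1945]
tool_rot: [0.908, 0.248, 0.327, -0.09]
contact_force: [0.0, 0.3, -2.0]
opening: 0.0384
finger_force: 60.4
shift cm [-20.36  49.03 -30.39] turn [-0.001 -0.695  0.001]
[0.37 0.2  1.91 0.29 0.37 1.18]
```

View pics/w4.png

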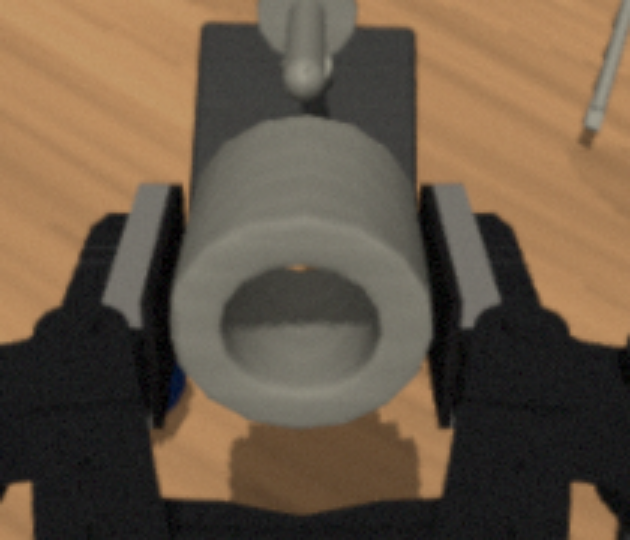

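The sleeve is off the peg and firmly held: its face spans about 237–324 × 272–342 in full-image pixels, and the bore is visible. Next I'll straighten up and carry it toward the gauge.

```bash
python3 -m creep '[[1,[0,0.6,-1.6],[0,-0.115,0]],[1,[0,1.2,-3.2],[0,-0.23,0]],[1,[0,2,-4.8],[0,-0.345,0]],[1,[0,3,-6.4],[0,-0.46,0]],[1,[0,4,-8],[0,-0.575,0]]]'
python3 - <<'E'
from rig import read_camera,arm
from plan import *
from h import *
import pickle
c,s=pickle.load(open("w4.pkl","rb"))
Rt=Ro.from_quat(s["tool_rot"]).inv()
for px,w,D in (((280.8,307),87,.04),((280.7,309.2),160/3,.023)):
    C,d=ray(c,px,True); dist=D/2/np.tan(w/325.3/2); print("face tool",Rt.apply(C+d*dist-s["tool_pos"]).round(4),dist)
    for z in(-.02,-.017,-.014):
        a=Rt.apply(C-s["tool_pos"]);b=Rt.apply(d); print(z,(a+b*(z-a[2])/b[2]).round(4))
s=arm.sense();V=tool_rot(np.radians(-149.5),0); step([.40,.0,.29],V,False);step([.478-.08*.86,-.328-.08*.51,.26],V,False); print(s["qpos"].round(2))
E
```

```text
t: 5.77
tool_pos: [0.5079, 0.2121, 0.2572]
tool_rot: [0.963, 0.263, 0.055, -0.015]
contact_force: [-0.5, 0.3, -2.3]
opening: 0.0386
finger_force: 60.7
face tool [-0.0035 -0.0014 -0.0106] 0.14867066903961715
-0.02 [ 0.0033 -0.0014 -0.02  ]
-0.017 [ 0.0011 -0.0014 -0.017 ]
-0.014 [-0.0011 -0.0014 -0.014 ]
face tool [ 0.0008 -0.0015 -0.0182] 0.1399712442833892
-0.02 [ 0.0021 -0.0015 -0.02  ]
-0.017 [-0.0001 -0.0015 -0.017 ]
-0.014 [-0.0023 -0.0014 -0.014 ]
shift cm [-19.57  12.79  -5.52] turn [-0.    -0.113  0.001]
shift cm [-37.74  45.02  -4.57] turn [-0.    -0.113  0.001]
[0.32 0.23 1.58 0.03 1.22 1.35]
```

```bash
python3 -m creep '[[1,[-2.5,3,-0.3],[0,0,0]],[1,[-5,6,-0.6],[0,0,0]],[1,[-7.5,9,-0.9],[0,0,0]],[1,[-10,12,-1.2],[0,0,0]],[1,[-12.5,15,-1.5],[0,0,0]]]'
python3 -m creep '[[1,[-2.5,3,-0.3],[0,0,0]],[1,[-5,6,-0.6],[0,0,0]],[1,[-7.5,9,-0.9],[0,0,0]],[1,[-10,12,-1.2],[0,0,0]],[1,[-12.5,15,-1.5],[0,0,0]]]'
python3 -m creep '[[1,[-2.5,3,-0.3],[0,0,0]],[1,[-5,6,-0.6],[0,0,0]],[1,[-7.5,9,-0.9],[0,0,0]],[1,[-10,12,-1.2],[0,-0.06,0]],[1,[-12.5,15,-1.5],[0,-0.113,0]]]'
python3 - <<'E'
from rig import read_camera,arm
from plan import *
V=tool_rot(np.radians(-149.5),0); step([.478-.08*.86,-.328-.08*.51,.23],V,False); print(arm.sense()["qpos"].round(2))
E
```

```text
t: 6.18
tool_pos: [0.4754, 0.0181, 0.2558]
tool_rot: [0.963, 0.263, 0.057, -0.016]
contact_force: [2.2, 0.0, -2.5]
opening: 0.0385
finger_force: 60.7
t: 6.6
tool_pos: [0.4432, -0.1753, 0.2562]
tool_rot: [0.963, 0.263, 0.057, -0.015]
contact_force: [1.0, 0.3, -1.1]
opening: 0.0384
finger_force: 60.7
t: 7.02
tool_pos: [0.4108, -0.3689, 0.2563]
tool_rot: [0.965, 0.263, 0.001, -0.0]
contact_force: [0.2, 1.0, -2.0]
opening: 0.0382
finger_force: 60.7
shift cm [-0.13 -0.09  2.63] turn [-0.    -0.002 -0.   ]
[-0.8   0.29  1.5   0.    1.35  0.24]
```

```bash
python3 -m creep '[[1,[0,0,1],[0,0,0]],[1,[0,0,2],[0,0,0]],[1,[0,0,2],[0,0,0]],[1,[0,0,2],[0,0,0]],[1,[0,0,2],[0,0,0]]]'
python3 - <<'E'
from rig import read_camera,arm
from plan import *
from h import *
import pickle
c=read_camera("wrist");s=arm.sense();pickle.dump((c,s),open("w5.pkl","wb"))
print(proj(c,[.478,-.328,.092],True),proj(c,[.478,-.328,.04],True))
cv2.imwrite("pics/w5.png",c["color"][:,:,::-1])
E
```

```text
t: 7.43
tool_pos: [0.4123, -0.3659, 0.2365]
tool_rot: [0.964, 0.264, 0.002, -0.001]
contact_force: [0.1, 1.4, -1.8]
opening: 0.0386
finger_force: 60.9
[283.09633971 113.64675552] [282.61321372 112.28128692]
```

View pics/w5.png

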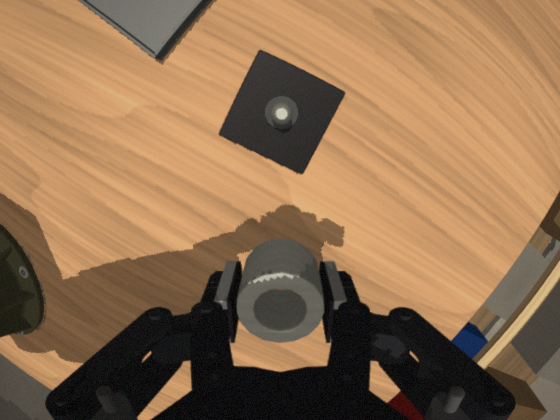

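The view shows the pin nose at (282,113), almost exactly as predicted (283,114), and the sleeve held upright, with its face about 237–324 wide centred near (281,307). I'll now compute the shift that puts the sleeve over the pin.

```bash
python3 - <<'E'
from plan import *
from h import *
import pickle
c,s=pickle.load(open("w5.pkl","rb"))
g=cv2.cvtColor(c["color"],cv2.COLOR_RGB2GRAY)
roi=g[90:140,255:310]
for th in (60,90,140):
    m=(roi>th).astype(np.uint8);n,l,st,ce=cv2.connectedComponentsWithStats(m); i=l[113-90,282-255]; print(th,st[i],ce[i]+[255,90])
i_=ce[i]+[255,90]
Rt=Ro.from_quat(s["tool_rot"]).inv()
for z in(.092,.040):
    P=onz(c,i_,z,True); print("pin",P.round(4),"tool",Rt.apply(P-s["tool_pos"]).round(4))
m=(g[40:180,210:350]<45).astype(np.uint8);q=cv2.minAreaRect(np.argwhere(m)[:,::-1].astype(np.float32));b=cv2.boxPoints(q)+[210,40]
B=np.array([onz(c,p,.03,True) for p in b]);print("block",q,B.round(4).tolist(),B.mean(0).round(4))
# sleeve ellipses: horizontal extents of the face and bore by row
for y in (296,302,308,314): print(y,g[y,228:336:3].tolist())
print([int(v) for v in g[255:350:2,281]])
E
```

```text
60 [ 10   6  33  30 770] [280.89350649 110.22727273]
90 [ 17  13  18  18 243] [280.62962963 111.14814815]
140 [ 20  18  13  12 115] [281.13043478 113.2       ]
pin [ 0.4775 -0.3264  0.092 ] tool [ 0.0755 -0.001   0.1451]
pin [ 0.4764 -0.3272  0.04  ] tool [ 0.074  -0.0009  0.1971]
block ((75.00630187988281, 74.603271484375), (84.03717803955078, 94.18693542480469), 27.47443199157715) [[0.4261, -0.2901, 0.03], [0.5242, -0.2852, 0.03], [0.5294, -0.3712, 0.03], [0.4298, -0.3789, 0.03]] [ 0.4774 -0.3314  0.03  ]
296 [29, 18, 18, 46, 100, 99, 100, 102, 99, 99, 90, 63, 65, 64, 65, 63, 64, 67, 61, 68, 62, 65, 64, 65, 69, 100, 99, 100, 99, 100, 101, 84, 15, 8, 21, 46]
302 [21, 21, 9, 86, 100, 102, 101, 102, 100, 67, 64, 64, 60, 64, 62, 63, 62, 62, 63, 61, 60, 65, 65, 64, 63, 63, 95, 101, 103, 99, 98, 100, 25, 7, 21, 36]
308 [27, 16, 17, 91, 99, 99, 100, 99, 91, 63, 66, 63, 66, 61, 58, 65, 65, 63, 64, 69, 64, 62, 64, 68, 68, 61, 76, 99, 99, 97, 99, 96, 34, 20, 24, 58]
314 [27, 24, 13, 55, 102, 101, 103, 102, 101, 69, 64, 64, 65, 66, 62, 68, 60, 63, 66, 62, 66, 66, 61, 64, 66, 64, 92, 99, 100, 101, 102, 98, 12, 6, 27, 22]
[85, 87, 84, 84, 84, 84, 85, 82, 103, 179, 188, 149, 104, 103, 98, 98, 96, 91, 64, 65, 65, 63, 65, 65, 65, 65, 63, 62, 60, 63, 62, 61, 67, 66, 65, 64, 65, 75, 108, 103, 98, 98, 97, 100, 158, 165, 151, 145]
```

```bash
python3 - <<'E'
from plan import *
from h import *
import pickle
from scipy.optimize import least_squares
c,s=pickle.load(open("w5.pkl","rb"))
Rt=Ro.from_quat(s["tool_rot"]);p0=s["tool_pos"]
P=lambda v:proj(c,Rt.apply(v)+p0,True)
obs=np.array([274,342.5,291,329,237,323.5,253.5,306.5])
def f(q):
    x,y,z,a=q; o=[]
    e=np.array([np.cos(a),0,np.sin(a)]);k=np.array([x,y,z])
    for r in(.02,.0115): o+=[P(k+r*e)[1],P(k-r*e)[1]]
    for r in(.02,.0115): o+=[P(k+[0,-r,0])[0],P(k+[0,r,0])[0]]
    return np.array(o)-obs
r=least_squares(lambda q:f([*q,0]),[0,0,-.015],x_scale=.01);print(r.x.round(4),r.fun.round(1))
r=least_squares(f,[0,0,-.015,0],x_scale=.01);print(r.x.round(4),r.fun.round(1))
E
```

```text
[-0.0064 -0.0018 -0.0097] [-0.3  0.4 -0.8  0.9 -0.3  0.   1.6 -1.3]
[-0.0053 -0.0018 -0.0111 -0.0403] [ 0.2 -0.4 -0.4  0.6 -0.8  0.5  1.3 -1. ]
```

```bash
python3 -m creep '[[1,[2.5,0,0],[0,0,0]],[1,[5,0,0],[0,0,0]],[1,[7.9,0.06,1],[0,0,0]],[1,[7.9,0.06,3],[0,0,0]],[1,[7.9,0.06,5],[0,0,0]]]'
python3 -m creep '[[1,[0,0,2],[0,0,0]],[1,[0,0,4],[0,0,0]],[1,[0,0,6],[0,0,0]],[1,[0,0,6],[0,0,0]],[1,[0,0,6],[0,0,0]]]'
python3 -m creep '[[1,[0,0,0.3],[0,0,0]],[1,[0,0,0.6],[0,0,0]],[1,[0,0,0.8],[0,0,0]],[1,[0,0,1],[0,0,0]],[1,[0,0,1],[0,0,0]]]'
cat > f.py <<'E'
from plan import *
s=arm.sense();R=Ro.from_quat(s['tool_rot']).inv();print("F tool",R.apply(s['contact_force']).round(1),"T",R.apply(s['wrist_torque']).round(2),s['tool_pos'].round(4),s["t"])
E
python3 f.py
```

```text
t: 7.9
tool_pos: [0.4821, -0.3256, 0.1867]
tool_rot: [0.964, 0.265, 0.003, 0.0]
contact_force: [-0.2, -0.2, -3.2]
opening: 0.0386
finger_force: 61.0
t: 8.32
tool_pos: [0.4808, -0.3263, 0.1266]
tool_rot: [0.965, 0.264, 0.002, -0.001]
contact_force: [0.3, 0.0, -1.9]
opening: 0.0387
finger_force: 60.9
t: 8.73
tool_pos: [0.4807, -0.3266, 0.1161]
tool_rot: [0.965, 0.264, 0.002, -0.001]
contact_force: [-0.5, -0.1, -1.8]
opening: 0.0382
finger_force: 61.0
F tool [-0.5 -0.1  1.8] T [-0.05 -0.01 -0.  ] [ 0.4807 -0.3266  0.1161] 8.7333
```

```bash
python3 -m creep '[[1,[0,0,0.1],[0,0,0]],[1,[0,0,0.2],[0,0,0]],[1,[0,0,0.3],[0,0,0]],[1,[0,0,0.4],[0,0,0]],[1,[0,0,0.5],[0,0,0]]]' >/dev/null; python3 f.py
python3 -m creep '[[1,[0,0,0.1],[0,0,0]],[1,[0,0,0.2],[0,0,0]],[1,[0,0,0.3],[0,0,0]],[1,[0,0,0.3],[0,0,0]],[1,[0,0,0.3],[0,0,0]]]' >/dev/null; python3 f.py
```

```text
F tool [ 1.2 -0.4  1.7] T [-0.06 -0.   -0.01] [ 0.4807 -0.3266  0.1111] 9.15
F tool [0.8 0.4 2.6] T [ 0.02  0.02 -0.02] [ 0.4807 -0.3266  0.1082] 9.5667
```

```bash
python3 -m creep '[[1,[0,0,0.1],[0,0,0]],[1,[0,0,0.2],[0,0,0]],[1,[0,0,0.3],[0,0,0]],[1,[0,0,0.3],[0,0,0]],[1,[0,0,0.3],[0,0,0]]]' >/dev/null; python3 f.py
python3 -m creep '[[1,[0,0,0.1],[0,0,0]],[1,[0,0,0.2],[0,0,0]],[1,[0,0,0.2],[0,0,0]],[1,[0,0,0.2],[0,0,0]],[1,[0,0,0.2],[0,0,0]]]' >/dev/null; python3 f.py
```

```text
F tool [-0.   0.5  1.8] T [ 0.01  0.   -0.02] [ 0.4807 -0.3266  0.1051] 9.9833
F tool [0.2 1.1 1.6] T [ 0.02 -0.01  0.  ] [ 0.4808 -0.3266  0.1032] 10.4
```

```bash
python3 -m creep '[[1,[0,0,0.1],[0,0,0]],[1,[0,0,0.2],[0,0,0]],[1,[0,0,0.2],[0,0,0]],[1,[0,0,0.2],[0,0,0]],[1,[0,0,0.2],[0,0,0]]]' >/dev/null; python3 f.py
python3 -m creep '[[1,[0,0,0.1],[0,0,0]],[1,[0,0,0.2],[0,0,0]],[1,[0,0,0.2],[0,0,0]],[1,[0,0,0.2],[0,0,0]],[1,[0,0,0.2],[0,0,0]]]' >/dev/null; python3 f.py
```

```text
F tool [ 0.2 -0.2  1.2] T [-0.04  0.    0.03] [ 0.4808 -0.3266  0.1012] 10.8167
F tool [-0.8  0.8  2.1] T [ 0.05  0.   -0.  ] [ 0.4808 -0.3266  0.0992] 11.2333
```

```bash
for i in 1; do python3 -m creep '[[1,[0,0,0.1],[0,0,0]],[1,[0,0,0.2],[0,0,0]],[1,[0,0,0.3],[0,0,0]],[1,[0,0,0.3],[0,0,0]],[1,[0,0,0.3],[0,0,0]]]' >/dev/null; python3 f.py; done
python3 -m creep '[[1,[0,0,0.1],[0,0,0]],[1,[0,0,0.2],[0,0,0]],[1,[0,0,0.3],[0,0,0]],[1,[0,0,0.3],[0,0,0]],[1,[0,0,0.3],[0,0,0]]]' >/dev/null; python3 f.py
```

```text
F tool [-0.  -0.4  1.7] T [ 0.06 -0.02  0.02] [ 0.4808 -0.3266  0.0961] 11.65
F tool [0.3 1.3 1.6] T [-0.04 -0.01  0.05] [ 0.4808 -0.3266  0.0931] 12.0667
```

```bash
python3 -m creep '[[1,[0,0,0.2],[0,0,0]],[1,[0,0,0.4],[0,0,0]],[1,[0,0,0.6],[0,0,0]],[1,[0,0,0.8],[0,0,0]],[1,[0,0,0.8],[0,0,0]]]' >/dev/null; python3 f.py
python3 -m creep '[[1,[0,0,0.2],[0,0,0]],[1,[0,0,0.4],[0,0,0]],[1,[0,0,0.6],[0,0,0]],[1,[0,0,0.8],[0,0,0]],[1,[0,0,0.8],[0,0,0]]]' >/dev/null; python3 f.py
```

```text
F tool [-0.4  0.1  3.2] T [-0.   -0.    0.02] [ 0.4807 -0.3264  0.0846] 12.4833
F tool [-0.2 -0.4  1.8] T [0.01 0.03 0.03] [ 0.4807 -0.3264  0.0767] 12.9
```

```bash
python3 -m creep '[[1,[0,0,0.2],[0,0,0]],[1,[0,0,0.4],[0,0,0]],[1,[0,0,0.6],[0,0,0]],[1,[0,0,0.7],[0,0,0]],[1,[0,0,0.7],[0,0,0]]]' >/dev/null; python3 f.py
python3 -m creep '[[1,[0,0,0.1],[0,0,0]],[1,[0,0,0.2],[0,0,0]],[1,[0,0,0.2],[0,0,0]],[1,[0,0,0.2],[0,0,0]],[1,[0,0,0.2],[0,0,0]]]' >/dev/null; python3 f.py
```

```text
F tool [-0.5  0.1  1.9] T [-0.    0.01 -0.01] [ 0.4808 -0.3265  0.0699] 13.3167
F tool [-0.7 -0.   2.1] T [ 0.01  0.08 -0.05] [ 0.4809 -0.3265  0.0683] 13.7333
```

```bash
python3 -m creep '[[1,[0,0,0.1],[0,0,0]],[1,[0,0,0.2],[0,0,0]],[1,[0,0,0.2],[0,0,0]],[1,[0,0,0.2],[0,0,0]],[1,[0,0,0.2],[0,0,0]]]' >/dev/null; python3 f.py
```

```text
F tool [ 0.1 -0.9  1.9] T [0.01 0.02 0.07] [ 0.4809 -0.3265  0.0662] 14.15
```

```bash
python3 -m creep '[[1,[0,0,0.1],[0,0,0]],[1,[0,0,0.15],[0,0,0]],[1,[0,0,0.15],[0,0,0]],[1,[0,0,0.15],[0,0,0]],[1,[0,0,0.15],[0,0,0]]]' >/dev/null; python3 f.py
python3 -m creep '[[1,[0,0,0.1],[0,0,0]],[1,[0,0,0.1],[0,0,0]],[1,[0,0,0.1],[0,0,0]],[1,[0,0,0.1],[0,0,0]],[1,[0,0,0.1],[0,0,0]]]' >/dev/null; python3 f.py
```

```text
F tool [0.3 0.7 2. ] T [0.02 0.   0.  ] [ 0.4809 -0.3265  0.0647] 14.5667
F tool [0.8 1.  2.2] T [0.02 0.03 0.03] [ 0.4809 -0.3265  0.0637] 14.9833
```

```bash
python3 -m creep '[[1,[0,0,0.1],[0,0,0]],[1,[0,0,0.1],[0,0,0]],[1,[0,0,0.1],[0,0,0]],[1,[0,0,0.1],[0,0,0]],[1,[0,0,0.1],[0,0,0]]]' >/dev/null; python3 f.py
python3 -m creep '[[1,[0,0,0.1],[0,0,0]],[1,[0,0,0.1],[0,0,0]],[1,[0,0,0.1],[0,0,0]],[1,[0,0,0.1],[0,0,0]],[1,[0,0,0.1],[0,0,0]]]' >/dev/null; python3 f.py
```

```text
F tool [ 1.5 -0.2  1.7] T [-0.    0.06 -0.03] [ 0.4809 -0.3265  0.0627] 15.4
F tool [ 0.2 -0.3  2. ] T [-0.06  0.03 -0.04] [ 0.4809 -0.3265  0.0617] 15.8167
```

```bash
python3 -m creep '[[1,[0,0,0.1],[0,0,0]],[1,[0,0,0.1],[0,0,0]],[1,[0,0,0.1],[0,0,0]],[1,[0,0,0.1],[0,0,0]],[1,[0,0,0.1],[0,0,0]]]' >/dev/null; python3 f.py
python3 -m creep '[[1,[0,0,0.1],[0,0,0]],[1,[0,0,0.1],[0,0,0]],[1,[0,0,0.1],[0,0,0]],[1,[0,0,0.1],[0,0,0]],[1,[0,0,0.1],[0,0,0]]]' >/dev/null; python3 f.py
```

```text
F tool [ 0.9 -1.8 -5. ] T [0.4  0.02 0.05] [ 0.4811 -0.3265  0.0611] 16.2333
F tool [ -0.   -6.5 -14.9] T [ 1.26 -0.22  0.02] [ 0.4813 -0.3266  0.0609] 16.65
```

Contact is at TCP z 0.061, as expected for the shoulder. I'll relax by 1 mm, then open gently.

```bash
python3 -m creep '[[1,[0,0,-0.1],[0,0,0]],[1,[0,0,-0.1],[0,0,0]],[1,[0,0,-0.1],[0,0,0]],[1,[0,0,-0.1],[0,0,0]],[1,[0,0,-0.1],[0,0,0]]]' 20 >/dev/null; python3 f.py
python3 -m creep '[[0.05,[0,0,0],[0,0,0]],[-0.2,[0,0,0],[0,0,0]],[-0.5,[0,0,0],[0,0,0]],[-0.5,[0,0,0],[0,0,0]],[-0.5,[0,0,0],[0,0,0]]]'; python3 f.py
```

```text
F tool [ 0.8 -2.6 -6.9] T [0.49 0.06 0.01] [ 0.4812 -0.3266  0.0611] 17.0667
t: 17.48
tool_pos: [0.4808, -0.3265, 0.0605]
tool_rot: [0.965, 0.264, 0.002, -0.001]
contact_force: [-0.4, -0.3, -0.9]
opening: 0.0638
finger_force: 0.0
F tool [-0.5  0.   0.9] T [ 0.03 -0.   -0.01] [ 0.4808 -0.3265  0.0605] 17.4833
```

```bash
python3 -m creep '[[-0.6,[0,0,-0.5],[0,0,0]],[-0.6,[0,0,-2],[0,0,0]],[-0.8,[0,0,-5],[0,0,0]],[-1,[0,0,-9],[0,0,0]],[-1,[0,0,-13],[0,0,0]]]'
python3 -m creep '[[-1,[-2,0,-3],[0,0,0]],[-1,[-5.5,0,-4],[0,0,0]],[-1,[-8,0,-4.5],[0,0,0]],[-1,[-8,0,-4.5],[0,0,0]],[-1,[-8,0,-4.5],[0,0,0]]]'
python3 - <<'E'
from rig import read_camera,arm
from plan import *
from h import *
import pickle
c=read_camera("wrist");s=arm.sense();pickle.dump((c,s),open("w6.pkl","wb"))
g=c["color"]; k=proj(c,[.4775,-.3264,.076],True).astype(int);print(k)
t=read_camera("side")["color"]
A=cv2.resize(g[k[1]-55:k[1]+55,k[0]-50:k[0]+50],(400,440),interpolation=cv2.INTER_CUBIC)
B=cv2.resize(t[325:415,160:242],(400,440),interpolation=cv2.INTER_CUBIC)
cv2.imwrite("pics/g6.png",np.clip(np.hstack([A,B])[:,:,::-1]*1.3,0,255).astype(np.uint8))
E
```

```text
t: 17.9
tool_pos: [0.48, -0.3265, 0.1921]
tool_rot: [0.965, 0.264, 0.001, -0.001]
contact_force: [0.3, -1.0, -0.1]
opening: 0.0853
finger_force: 0.0
t: 18.32
tool_pos: [0.4108, -0.3682, 0.2362]
tool_rot: [0.965, 0.263, 0.002, -0.0]
contact_force: [0.5, 0.1, -0.1]
opening: 0.0851
finger_force: 0.0
[279 109]
```

View pics/g6.png

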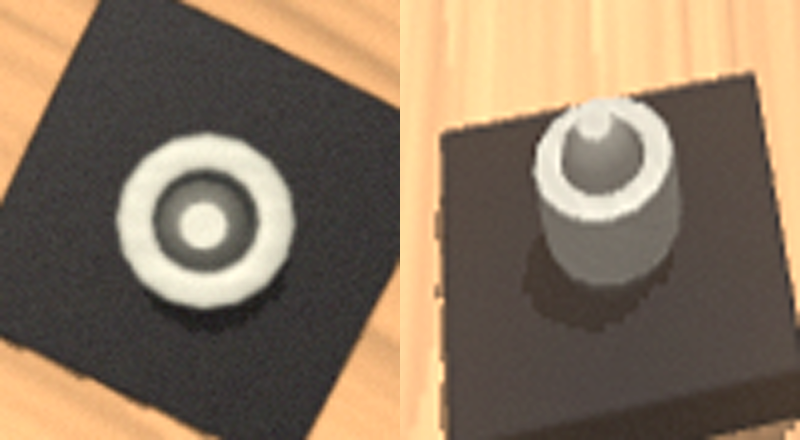

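Both views show the wide sleeve concentric around the pin (nose in the middle of the bore at (203,225)), upright and low on the gauge with the pin standing out. It is seated. Next comes the narrow sleeve, measured numerically.

```bash
python3 -m creep '[[-1,[-0.6,3.5,-0.8],[0,0,0]],[-1,[-1,7.3,-1.6],[0,0,0]],[-1,[-1,11.3,-2],[0,0,0]],[-1,[-1,15.3,-2],[0,0,0]],[-1,[-1,19.3,-2],[0,0,0]]]' | head -2
python3 - <<'E'
from plan import *
R=tool_rot(np.radians(-154.2),np.radians(40));u=-R.as_matrix()[:,2]
P=np.array([.5513,.1076,.1248])+.08*u;print(P);step(P,R,False);print(arm.sense()["qpos"].round(2))
E
```

```text
t: 18.83
tool_pos: [0.5001, -0.5353, 0.2547]
[0.5050029  0.08521911 0.18608356]
shift cm [ 32.01 -53.14   7.05] turn [-0.031  0.694  0.08 ]
[-0.87  0.74  0.85  0.    1.56  0.17]
```

```bash
python3 -m creep '[[-1,[2,-3.3,0],[0,0,0]],[-1,[4,-6.6,0],[0,0,0]],[-1,[6,-9.9,0],[0,0,0]],[-1,[8,-13.2,0],[0,0,0]],[-1,[10,-16.5,0],[0,0,0]]]' | head -2
python3 -m creep '[[-1,[1.8,-3.3,0],[0,0,0]],[-1,[3.6,-6.6,0],[0,0,0]],[-1,[5.4,-9.9,0],[0,0,0]],[-1,[7.2,-13.2,0],[0,0,0]],[-1,[9,-16.5,0],[0,0,0]]]' | head -5
python3 - <<'E'
from plan import *
R=tool_rot(np.radians(-154.2),np.radians(40));u=-R.as_matrix()[:,2]
P=np.array([.5513,.1076,.1248])+.08*u;print(P);step(P,R,False);print(arm.sense()["qpos"].round(2))
E
```

```text
t: 19.25
tool_pos: [0.5011, -0.3389, 0.2548]
t: 19.67
tool_pos: [0.4941, -0.1511, 0.2561]
tool_rot: [0.964, 0.264, 0.002, -0.001]
contact_force: [0.1, -0.5, 0.8]
opening: 0.0855
[0.5050029  0.08521911 0.18608356]
shift cm [ 12.95 -19.77   7.07] turn [-0.031  0.694  0.081]
[-0.37  0.21  1.6   0.    1.33  0.67]
```

```bash
python3 -m creep '[[-1,[1.4,-3.4,0],[0,0.115,0]],[-1,[2.8,-6.8,0],[0,0.23,0]],[-1,[4.2,-10.2,0],[-0.01,0.345,0.03]],[-1,[5.6,-13.6,0],[-0.02,0.46,0.05]],[-1,[7,-17,0],[-0.025,0.575,0.065]]]' | head -5
python3 - <<'E'
from plan import *
R=tool_rot(np.radians(-154.2),np.radians(40));u=-R.as_matrix()[:,2]
P=np.array([.5513,.1076,.1248])+.08*u;step(P,R,False);print(arm.sense()["qpos"].round(2))
E
```

```text
t: 20.08
tool_pos: [0.4675, 0.0303, 0.257]
tool_rot: [0.932, 0.221, 0.281, -0.064]
contact_force: [2.0, 0.7, 0.5]
opening: 0.0858
shift cm [ 0.93 -3.26  9.11] turn [-0.005  0.113  0.013]
[-0.18 -0.13  2.05  0.48  0.8   0.66]
```

```bash
python3 -m creep '[[-1,[0.3,-1,2.5],[0,0.06,0]],[-1,[0.6,-2.2,5],[0,0.113,0.01]],[-1,[0.9,-3.3,7.5],[-0.005,0.113,0.013]],[-1,[0.9,-3.3,9.1],[-0.005,0.113,0.013]],[-1,[0.9,-3.3,9.1],[-0.005,0.113,0.013]]]' | head -5
python3 - <<'E'
from rig import read_camera
from plan import *
from h import *
import pickle
c=read_camera("wrist");s=arm.sense();pickle.dump((c,s),open("w7.pkl","wb"))
R=tool_rot(np.radians(-154.2),np.radians(40))
print("pred",proj(c,[.5513,.1076,.1248],True))
def comp(c,seed):
    hsv=cv2.cvtColor(c["color"],cv2.COLOR_RGB2HSV)
    m=((hsv[...,1]<70)&(hsv[...,2]>65)).astype(np.uint8)
    n,l,st,ce=cv2.connectedComponentsWithStats(m)
    k=l[seed[1]-35:seed[1]+35,seed[0]-35:seed[0]+35];i=np.bincount(k[k>0]).argmax()
    q=(l==i);print("comp",st[i],ce[i]); return q
w1,_=pickle.load(open("w1.pkl","rb"))
comp(w1,(275,222)); k=proj(c,[.5513,.1076,.1248],True).astype(int);q=comp(c,k)
ys,xs=np.nonzero(q)
for y in range(ys.min(),ys.max()+1,4): print(y,xs[ys==y].min(),xs[ys==y].max(),(ys==y).sum(),end=" | ")
hsv=cv2.cvtColor(c["color"],cv2.COLOR_RGB2HSV)
d=(hsv[...,2]<50).astype(np.uint8);n,l,st,ce=cv2.connectedComponentsWithStats(d[k[1]-60:k[1]+80,k[0]-70:k[0]+70].copy());print([(x.tolist()) for x in st[1:] if x[4]>300],k)
E
```

```text
t: 20.5
tool_pos: [0.5041, 0.0851, 0.1826]
tool_rot: [0.917, 0.212, 0.329, -0.077]
contact_force: [0.6, 0.2, 0.1]
opening: 0.0857
pred [283.42578833 222.13252837]
comp [ 242  184   67   68 2832] [273.66172316 218.63135593]
comp [ 242  185   76   94 4377] [277.90472927 229.37217272]
185 279 283 5 | 189 268 294 27 | 193 263 299 37 | 197 260 302 43 | 201 258 304 47 | 205 257 305 49 | 209 246 316 64 | 213 247 309 61 | 217 247 309 62 | 221 248 310 60 | 225 247 315 64 | 229 246 314 66 | 233 244 314 67 | 237 246 316 69 | 241 246 313 65 | 245 245 315 65 | 249 245 317 53 | 253 245 316 29 | 257 245 317 32 | 261 244 316 29 | 265 242 317 33 | 269 242 317 30 | 273 244 316 30 | 277 244 315 24 | [[31, 85, 74, 37, 1359]] [283 222]
```

```bash
python3 - <<'E'
from plan import *
from h import *
import pickle
c,s=pickle.load(open("w7.pkl","rb"));g=cv2.cvtColor(c["color"],cv2.COLOR_RGB2GRAY)
w,_=pickle.load(open("w1.pkl","rb"));gw=cv2.cvtColor(w["color"],cv2.COLOR_RGB2GRAY)
print("L col274",gw[180:262:2,274].tolist());print("R col281",g[180:262:2,281].tolist())
print("L row223",gw[223,236:316:2].tolist())
for y in(216,222,228): print("R",y,g[y,242:322:2].tolist())
for z in(.120,.1248): 
  for px in((281,222),(281,226)):
    P=onz(c,px,z,True);print(z,px,P.round(4),"tool",Ro.from_quat(s["tool_rot"]).inv().apply(P-s["tool_pos"]).round(4))
R=tool_rot(np.radians(-154.2),np.radians(40));step(s["tool_pos"],R,False)
E
```

```text
L col274 [139, 142, 129, 121, 115, 115, 114, 116, 117, 120, 133, 117, 116, 114, 110, 106, 116, 115, 112, 130, 123, 138, 128, 112, 94, 64, 61, 65, 66, 63, 69, 85, 80, 74, 82, 96, 36, 35, 31, 37, 35]
R col281 [141, 136, 132, 126, 128, 124, 123, 127, 124, 151, 135, 127, 127, 131, 124, 121, 117, 117, 123, 126, 128, 144, 132, 152, 144, 122, 101, 68, 87, 90, 84, 87, 86, 87, 83, 66, 33, 37, 40, 37, 36]
L row223 [145, 136, 60, 61, 66, 110, 115, 115, 116, 112, 89, 50, 50, 57, 59, 101, 122, 137, 151, 133, 123, 104, 76, 67, 63, 59, 60, 98, 114, 115, 116, 116, 101, 61, 60, 59, 62, 62, 58, 62]
R 216 [154, 114, 61, 66, 65, 67, 106, 129, 126, 128, 130, 126, 128, 127, 119, 101, 78, 106, 118, 125, 123, 113, 95, 87, 116, 124, 126, 127, 126, 128, 125, 127, 128, 88, 64, 61, 65, 59, 59, 133]
R 222 [145, 85, 62, 67, 66, 82, 122, 125, 125, 124, 126, 126, 124, 115, 62, 60, 90, 119, 141, 147, 143, 127, 101, 72, 63, 82, 121, 126, 126, 126, 123, 126, 123, 110, 65, 62, 64, 66, 63, 144]
R 228 [149, 73, 65, 67, 65, 68, 118, 124, 125, 127, 128, 127, 125, 124, 90, 77, 99, 122, 139, 147, 138, 125, 108, 84, 93, 102, 126, 123, 123, 122, 123, 124, 122, 97, 67, 67, 67, 65, 59, 143]
0.12 (281, 222) [0.5521 0.1098 0.12  ] tool [ 0.001  -0.0018  0.0839]
0.12 (281, 226) [0.5494 0.1085 0.12  ] tool [-0.0012 -0.0018  0.0821]
0.1248 (281, 222) [0.5507 0.1091 0.1248] tool [ 0.0029 -0.0018  0.0792]
0.1248 (281, 226) [0.5481 0.1079 0.1248] tool [ 0.0006 -0.0018  0.0774]
shift cm [0. 0. 0.] turn [-0.003  0.008  0.002]
```

```bash
python3 -m creep '[[-1,[0.1,-0.05,1.5],[0,0,0]],[-1,[0.1,-0.05,4],[0,0,0]],[-1,[0.1,-0.05,6],[0,0,0]],[-1,[0.1,-0.05,8],[0,0,0]],[-1,[0.1,-0.05,9.6],[0,0,0]]]' 60
python3 -m creep '[[-1,[0,0,0],[0,0,0]],[0,[0,0,0],[0,0,0]],[0,[0,0,0],[0,0,0]],[0,[0,0,0],[0,0,0]],[0,[0,0,0],[0,0,0]]]'; python3 f.py
python3 - <<'E'
from rig import read_camera
import cv2
c=read_camera("wrist");g=cv2.cvtColor(c["color"],cv2.COLOR_RGB2GRAY)
for y in (270,285,300): print(y,g[y,200:370:3].tolist())
E
```

```text
t: 20.97
tool_pos: [0.5611, 0.1109, 0.1124]
tool_rot: [0.917, 0.211, 0.331, -0.076]
contact_force: [0.6, -0.0, -0.0]
opening: 0.0855
finger_force: 0.0
t: 21.38
tool_pos: [0.5602, 0.1105, 0.1134]
tool_rot: [0.916, 0.211, 0.332, -0.076]
contact_force: [-2.2, 0.8, 1.8]
opening: 0.0425
finger_force: 1.4
F tool [-0.1 -1.6 -2.4] T [ 0.46 -0.28 -0.01] [0.5602 0.1105 0.1134] 21.3833
270 [161, 158, 155, 157, 142, 143, 141, 123, 124, 122, 45, 19, 24, 74, 100, 113, 118, 116, 125, 124, 128, 126, 132, 131, 140, 141, 148, 138, 134, 126, 124, 122, 119, 121, 108, 110, 104, 95, 88, 69, 72, 60, 1, 28, 117, 125, 123, 127, 134, 129, 142, 149, 148, 157, 155, 159, 160]
285 [148, 31, 25, 28, 43, 121, 124, 122, 114, 22, 12, 6, 66, 105, 132, 135, 137, 134, 130, 137, 132, 134, 132, 130, 130, 134, 130, 133, 132, 131, 132, 129, 133, 134, 133, 134, 134, 136, 95, 85, 74, 26, 11, 10, 27, 75, 125, 122, 122, 80, 28, 29, 32, 115, 161, 160, 158]
300 [30, 28, 30, 116, 121, 124, 120, 64, 22, 11, 8, 46, 130, 133, 135, 131, 132, 132, 132, 128, 117, 62, 88, 116, 122, 131, 124, 120, 105, 80, 68, 101, 126, 130, 131, 130, 130, 130, 131, 128, 115, 26, 13, 7, 14, 17, 28, 118, 124, 121, 124, 43, 30, 30, 26, 114, 157]
```

```bash
python3 -m creep '[[1,[0,0,0],[0,0,0]],[1,[0,0,0],[0,0,0]],[1,[0,0,0],[0,0,0]],[1,[0,0,-0.1],[0,0,0]],[1,[0,0,-0.2],[0,0,0]]]' 60; python3 f.py
python3 -m creep '[[1,[0.1,0,-0.1],[0,0,0]],[1,[0.2,0,-0.2],[0,0,0]],[1,[0.2,0,-0.4],[0,0,0]],[1,[0.2,0,-0.6],[0,0,0]],[1,[0.2,0,-0.6],[0,0,0]]]' >/dev/null; python3 f.py
```

```text
t: 21.85
tool_pos: [0.5592, 0.1103, 0.1143]
tool_rot: [0.917, 0.211, 0.331, -0.076]
contact_force: [3.7, 5.8, -1.4]
opening: 0.0383
finger_force: 60.7
F tool [ 3.6 -3.6  4.8] T [ 0.44  0.23 -0.05] [0.5592 0.1103 0.1143] 21.85
F tool [-1.9  0.6  2.1] T [-0.03 -0.61 -0.03] [0.5568 0.109  0.1198] 22.2667
```

Clean; now pulling it off the peg.

```bash
python3 -m creep '[[1,[0,0,-0.6],[0,0,0]],[1,[0,0,-1.4],[0,0,0]],[1,[0,0,-2.2],[0,0,0]],[1,[0,0,-3],[0,0,0]],[1,[0,0,-3.8],[0,0,0]]]' >/dev/null; python3 f.py
python3 -m creep '[[1,[0,0,-1],[0,0,0]],[1,[0,0,-2],[0,0,0]],[1,[0,0,-3],[0,0,0]],[1,[0,0,-4.5],[0,0,0]],[1,[0,0,-6],[0,0,0]]]'
python3 f.py
python3 - <<'E'
from plan import *
from rig import read_camera
from h import *
import pickle
d=pickle.load(open("c0.pkl","rb"));t=d["top"];hsv=cv2.cvtColor(t["color"],cv2.COLOR_RGB2HSV)
m=((hsv[...,1]<60)).astype(np.uint8);m[:200]=0;m[:,:260]=0;m[:,370:]=0;m[310:]=0
q=cv2.minAreaRect(max(cv2.findContours(m,0,1)[0],key=cv2.contourArea));b=cv2.boxPoints(q)
for z in(0,.024): B=np.array([onz(t,p,z)[:2] for p in b]);print(z,B.round(3).tolist(),B.mean(0).round(4),np.linalg.norm(B[1]-B[0]),np.linalg.norm(B[2]-B[1]))
e=B[1]-B[0];print("ang",np.degrees(np.arctan2(e[1],e[0])))
E
```

```text
F tool [-1.8 -0.6  1.6] T [-0.   -0.63  0.  ] [0.5347 0.0983 0.1498] 22.6833
t: 23.1
tool_pos: [0.4999, 0.0815, 0.1958]
tool_rot: [0.917, 0.211, 0.331, -0.075]
contact_force: [0.2, 0.2, -3.1]
opening: 0.0388
finger_force: 61.0
F tool [-1.7 -0.1  2.6] T [ 0.01 -0.64 -0.02] [0.4999 0.0815 0.1958] 23.1
0 [[0.492, -0.031], [0.64, -0.058], [0.613, -0.207], [0.466, -0.176]] [ 0.5529 -0.1182] 0.15036952373701004 0.1512641499371839
0.024 [[0.492, -0.031], [0.637, -0.058], [0.61, -0.203], [0.467, -0.173]] [ 0.5512 -0.1161] 0.14680715039997305 0.14768058219557006
ang -10.489773140702443
```

```bash
python3 -m creep '[[1,[0,1,-1],[0,-0.115,0]],[1,[0,2.5,-2],[0,-0.23,0]],[1,[0,4.5,-3],[0,-0.345,0]],[1,[0,6.5,-4],[0,-0.46,0]],[1,[0,9,-5],[0,-0.575,0]]]' | head -5
python3 - <<'E'
from plan import *
V=tool_rot(np.radians(-154.2),0);step([.552,-.1175,.12],V,False);print(arm.sense()["qpos"].round(2))
E
```

```text
t: 23.52
tool_pos: [0.5108, -0.0144, 0.2358]
tool_rot: [0.973, 0.223, 0.055, -0.011]
contact_force: [0.0, 0.5, -3.8]
opening: 0.0385
shift cm [-2.07 11.03 11.46] turn [ 0.004 -0.112 -0.001]
[-0.13  0.17  1.7   0.06  1.18  0.97]
```

```bash
python3 -m creep '[[1,[-0.4,3,1],[0,0,0]],[1,[-0.8,6,3],[0,0,0]],[1,[-1.2,9,5],[0,-0.05,0]],[1,[-1.8,11,7.5],[0.002,-0.1,0]],[1,[-2.1,11,9.5],[0.004,-0.112,0]]]' | head -5
python3 - <<'E'
from plan import *
from rig import read_camera
from h import *
import pickle
c=read_camera("wrist");s=arm.sense();pickle.dump((c,s),open("w8.pkl","wb"))
V=tool_rot(np.radians(-154.2),0);step([.552,-.1175,.06],V,False)
# face edges of held sleeve
g=cv2.cvtColor(c["color"],cv2.COLOR_RGB2GRAY);print(g[255:350:2,281].tolist());print(g[308,228:336:3].tolist())
E
```

```text
t: 23.93
tool_pos: [0.5509, -0.1197, 0.1358]
tool_rot: [0.975, 0.222, 0.001, -0.001]
contact_force: [1.0, -0.2, -3.4]
opening: 0.0386
shift cm [0.3  0.16 7.17] turn [-0.007  0.001 -0.001]
[83, 83, 87, 87, 84, 85, 86, 107, 197, 187, 176, 145, 124, 110, 104, 102, 99, 97, 97, 75, 61, 69, 64, 65, 65, 66, 69, 66, 67, 64, 68, 68, 68, 71, 95, 111, 104, 102, 99, 99, 99, 98, 96, 96, 94, 100, 101, 97]
[30, 9, 2, 93, 102, 103, 101, 101, 101, 99, 101, 73, 62, 68, 64, 65, 66, 61, 68, 65, 61, 65, 63, 63, 97, 101, 99, 99, 99, 100, 103, 100, 68, 13, 21, 53]
```

```bash
python3 -m creep '[[1,[0.2,0.1,2],[0,0,0]],[1,[0.3,0.15,4],[0,0,0]],[1,[0.3,0.15,6],[0,0,0]],[1,[0.3,0.15,7.5],[0,0,0]],[1,[0.3,0.15,8.5],[0,0,0]]]' | head -5;python3 f.py
python3 -m creep '[[1,[0,0,0.5],[0,0,0]],[1,[0,0,1],[0,0,0]],[1,[0,0,1.3],[0,0,0]],[1,[0,0,1.5],[0,0,0]],[1,[0,0,1.5],[0,0,0]]]' >/dev/null;python3 f.py
```

```text
t: 24.4
tool_pos: [0.5537, -0.1157, 0.0517]
tool_rot: [0.975, 0.224, 0.002, -0.002]
contact_force: [0.4, -0.5, -2.4]
opening: 0.0386
F tool [0.1 0.6 2.4] T [ 0.03  0.04 -0.07] [ 0.5537 -0.1157  0.0517] 24.4
F tool [0.8 0.3 2.1] T [-0.03 -0.01  0.01] [ 0.5544 -0.1158  0.0372] 24.8167
```

```bash
python3 -m creep '[[1,[0,0,0.2],[0,0,0]],[1,[0,0,0.4],[0,0,0]],[1,[0,0,0.6],[0,0,0]],[1,[0,0,0.7],[0,0,0]],[1,[0,0,0.7],[0,0,0]]]' >/dev/null;python3 f.py
python3 -m creep '[[1,[0,0,0.1],[0,0,0]],[1,[0,0,0.15],[0,0,0]],[1,[0,0,0.15],[0,0,0]],[1,[0,0,0.15],[0,0,0]],[1,[0,0,0.15],[0,0,0]]]' >/dev/null;python3 f.py
```

```text
F tool [-0.3  0.3  1.5] T [ 0.02 -0.02  0.02] [ 0.5542 -0.1157  0.0297] 25.2333
F tool [-0.1  0.3  2.7] T [ 0.07 -0.08 -0.02] [ 0.5543 -0.1158  0.0285] 25.65
```

```bash
python3 -m creep '[[1,[0,0,0.05],[0,0,0]],[1,[0,0,0.1],[0,0,0]],[1,[0,0,0.1],[0,0,0]],[1,[0,0,0.1],[0,0,0]],[1,[0,0,0.1],[0,0,0]]]' >/dev/null;python3 f.py
```

```text
F tool [0.5 1.5 2.3] T [-0.03  0.01 -0.02] [ 0.5543 -0.1158  0.0274] 26.0667
```

```bash
python3 -m creep '[[1,[0,0,0.05],[0,0,0]],[1,[0,0,0.1],[0,0,0]],[1,[0,0,0.1],[0,0,0]],[1,[0,0,0.1],[0,0,0]],[1,[0,0,0.1],[0,0,0]]]' >/dev/null;python3 f.py
python3 -m creep '[[1,[0,0,0.05],[0,0,0]],[1,[0,0,0.1],[0,0,0]],[1,[0,0,0.1],[0,0,0]],[1,[0,0,0.1],[0,0,0]],[1,[0,0,0.1],[0,0,0]]]' >/dev/null;python3 f.py
```

```text
F tool [ 0.  -0.5  3.1] T [0.01 0.03 0.  ] [ 0.5543 -0.1158  0.0264] 26.4833
F tool [ 0.4 -0.   3.6] T [-0.04 -0.03 -0.01] [ 0.5543 -0.1157  0.0254] 26.9
```

```bash
python3 -m creep '[[1,[0,0,0.05],[0,0,0]],[1,[0,0,0.1],[0,0,0]],[1,[0,0,0.1],[0,0,0]],[1,[0,0,0.1],[0,0,0]],[1,[0,0,0.1],[0,0,0]]]' >/dev/null;python3 f.py
python3 -m creep '[[1,[0,0,0.05],[0,0,0]],[1,[0,0,0.07],[0,0,0]],[1,[0,0,0.07],[0,0,0]],[1,[0,0,0.07],[0,0,0]],[1,[0,0,0.07],[0,0,0]]]' >/dev/null;python3 f.py
```

```text
F tool [ 0.7 -0.3 -0.4] T [ 0.18  0.04 -0.01] [ 0.5544 -0.1157  0.0246] 27.3167
F tool [-2.  -3.1 -7.1] T [ 0.63 -0.4   0.01] [ 0.5546 -0.1157  0.0245] 27.7333
```

Touched down at TCP z 0.0245, so I'll release and retreat.

```bash
python3 -m creep '[[1,[0,0,-0.05],[0,0,0]],[1,[0,0,-0.05],[0,0,0]],[1,[0,0,-0.05],[0,0,0]],[1,[0,0,-0.05],[0,0,0]],[1,[0,0,-0.05],[0,0,0]]]' 20 >/dev/null; python3 f.py
python3 -m creep '[[0.05,[0,0,0],[0,0,0]],[-0.2,[0,0,0],[0,0,0]],[-0.5,[0,0,0],[0,0,0]],[-0.5,[0,0,0],[0,0,0]],[-0.5,[0,0,0],[0,0,0]]]'
python3 -m creep '[[-0.5,[0,0,-0.5],[0,0,0]],[-0.5,[0,0,-2],[0,0,0]],[-0.5,[0,0,-5],[0,0,0]],[-0.8,[0,0,-9],[0,0,0]],[-1,[0,0,-13],[0,0,0]]]'
python3 -m creep '[[-1,[-2,0,-3],[0,0,0]],[-1,[-5,0,-5],[0,0,0]],[-1,[-8,0,-7],[0,0,0]],[-1,[-8,0,-7],[0,0,0]],[-1,[-8,0,-7],[0,0,0]]]' | head -2
python3 - <<'E'
from rig import read_camera
from plan import *
from h import *
import pickle
d=pickle.load(open("c0.pkl","rb"));t=read_camera("top");v=read_camera("side");w=read_camera("wrist")
for n,c in(("top",t),("side",v)):
    df=(np.abs(c["color"].astype(int)-d[n]["color"]).max(2)>25).astype(np.uint8)
    k,l,st,ce=cv2.connectedComponentsWithStats(df);print(n,[x.tolist() for x in st[1:] if x[4]>25])
g=cv2.cvtColor(w["color"],cv2.COLOR_RGB2GRAY)
p=proj(w,[.554,-.116,.04],True);print("sleeve top pred",p,"axis base",proj(w,[.554,-.116,.004],True))
e=cv2.HoughCircles(cv2.medianBlur(g,3),cv2.HOUGH_GRADIENT,1,30,param1=80,param2=18,minRadius=7,maxRadius=35);print(e[0][:6])
x,y=p.astype(int);print(g[y,x-36:x+36:3].tolist(),g[y-36:y+36:3,x].tolist())
gt=[proj(t,[.478,-.327,z]).round(0).tolist() for z in(.076,)];print(gt)
E
```

```text
F tool [ 0.3 -3.  -5.6] T [ 0.41 -0.08  0.04] [ 0.5545 -0.1157  0.0245] 28.15
t: 28.57
tool_pos: [0.5542, -0.1158, 0.0241]
tool_rot: [0.975, 0.224, 0.002, -0.002]
contact_force: [-0.1, 0.2, -0.0]
opening: 0.064
finger_force: 0.0
t: 28.98
tool_pos: [0.5532, -0.1163, 0.1556]
tool_rot: [0.975, 0.224, 0.002, -0.003]
contact_force: [0.8, -0.1, 0.3]
opening: 0.0849
finger_force: 0.0
t: 29.4
tool_pos: [0.4813, -0.1523, 0.2254]
top [[109, 227, 15, 16, 88], [120, 227, 9, 13, 45], [214, 242, 9, 13, 76], [137, 245, 18, 12, 102], [203, 245, 11, 13, 71], [311, 245, 18, 17, 176], [279, 244, 153, 176, 17168], [231, 261, 6, 7, 32], [220, 264, 10, 7, 48], [420, 280, 16, 32, 310], [420, 285, 8, 9, 44], [513, 412, 33, 8, 160], [249, 417, 28, 3, 59]]
side [[41, 0, 10, 26, 156], [48, 0, 174, 215, 15163], [13, 34, 7, 17, 36], [0, 54, 62, 137, 3120], [229, 120, 19, 20, 236], [222, 156, 23, 24, 275], [0, 201, 217, 182, 13830], [222, 200, 10, 6, 26], [227, 207, 12, 5, 28], [0, 238, 28, 35, 365], [228, 255, 24, 30, 511]]
sleeve top pred [282.05177857 107.80261044] axis base [281.95908377 107.54457058]
[[280.5 108.5  19.9]
 [270.5  47.5  26.6]
 [187.5  72.5  34.4]
 [539.5  97.5  18.8]
 [425.5 274.5  13.8]
 [ 62.5 351.5  24.1]]
[131, 128, 132, 131, 131, 175, 193, 193, 187, 70, 74, 77, 83, 75, 80, 193, 190, 184, 150, 129, 128, 129, 128, 129] [133, 132, 132, 131, 132, 133, 157, 195, 198, 189, 89, 75, 83, 131, 132, 94, 201, 196, 188, 140, 76, 115, 129, 130]
[[421.0, 290.0]]
```

The measurements show the tray sleeve as an upright, concentric ring at (280,108), and no bystander has changed. Handing in.

```bash
python3 -c "
from rig import ticket
print(ticket.close_job())"
```

```text
the job is handed in; nothing more can be done
None
```

The 23 mm-bore sleeve is seated on the gauge pin against its shoulder, the 16 mm-bore sleeve stands upright in the grey tray, nothing else on the bench moved, and the job is handed in (about 29 s used; no verdict was returned).

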